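# Turn the back-to-front glass drawer round in its sleeve

## Robot

A 6-joint arm with a two-finger parallel gripper is mounted at the origin on the work surface. World frame = base frame: x ahead of the robot, y to its left, z up, the work surface at z = 0. Lengths are in m, angles in rad, forces in N, time in s.
With the tool pointing down it reaches from about 0.25 to 0.775 m from the base axis. Payload 4 kg.
Tool frame: the origin (TCP) lies at the very end of the fingers, on their centre line; the grasp point (between the pads) lies 19 mm behind it (r.hold_point_z is the distance from the TCP to the grasp point, in m); z points along the fingers, y is the line along which they close (so a half turn about z gives the same grasp; the last joint's range is limited). The gripper opens to 85 mm and grips with 20 to 120 N. Pads are 22 mm wide; open, the fingers measure 114 mm over their backs; the gripper's body (76 mm by 85 mm) begins 54 mm behind the grasp point. The pads swing forward as they close: fully open they stand 13 mm farther back than shut.
Start: joints at [1.052, 0.087, 1.371, -0, 1.684, -0.103], TCP at [0.222, 0.503, 0.231] pointing down, gripper open.
Joint ranges: [-3.1, 3.1], [-0.76, 2.03], [0.27, 2.55], [-1.08, 4.22], [0.17, 2.65], [-2.57, 2.57]. Speed limits (rad/s): [2.79, 2.79, 3.14, 3.14, 3.14, 3.14].

## Interface

Orientations are given as [roll, pitch, yaw] about the fixed x, y, z axes, in that order (R = Rz(yaw) Ry(pitch) Rx(roll)).
In Python, from rig import telemetry, viewer, r gives the robot as it stands. The module is installed in compiled form; this text tells all that it offers.
- The arm moves only by the tool play_rows, never from a script. Its argument "deltas" is text: rows parted by semicolons, each of 7 numbers parted by spaces: the turn, a rotation vector about the tool's x, y, z in rad, then the shift along the tool's x, y, z in m, then the finger opening in m, from 0 to 0.0854. A call has 1 to 20 rows; each row is the pose to reach, as a shift and turn from the pose commanded when the call began, along the tool's axes at that moment; what a row does not reach only later rows make up. A row lasts 1/10 s, in which the tool goes at most 50 mm and 8.59 degrees, less where a joint would pass 70% of its speed; a pose out of reach is approached as far as the arm can. A call with a gripper value outside its range is refused whole. The fingers move at their own pace and stop on an object; the grip force is fixed at half the most. Time passes only in rows, so rows that repeat a pose let the fingers close. It gives the time, the measured TCP pose, the force, the opening and the grip force at its end, in the units of the state.
- telemetry.get_state(): the state, without advancing time (a new reading comes with each control period).
- viewer.capture(name): name is "scene" or "top" or "wrist"; returns a dict with "color" (400x640x3 uint8, blue, green, red), "fx", "fy", "cx", "cy" (pixels), "dist_coeffs" ([k1, k2, p1, p2, k3] as OpenCV has them; the pictures are not rectified), "rvec" (rotation vector, rad) and "tvec" (3), from world to camera coordinates, as OpenCV has them; the wrist camera has in their place "tool_from_camera" (4x4, takes a point from camera to tool coordinates, whose origin is the TCP and whose axes are the flange's). Camera axes: x right, y down, z forward; pixel columns grow to the right and rows downward; lengths in m; the calibration is good to about 2 mm. A picture is of the moment at which its call begins: read the wrist's pose just before it. There is no depth.
- r.hand_in(): hands the job in; it is judged then, once.
The state is a dict: "time": time; "q": joint angles; "joint_velocities": joint speeds; "effort": joint torques, N m; "position": TCP position; "tool_rot": TCP orientation; "ft_force": force on the tool from outside, world axes, zero at the start; "wrist_torque": the same for the moment, N m; "finger_gap": finger opening in m; "grasp_force": force on a finger pad.
Only numpy, scipy, OpenCV 4.12 (cv2) and the standard library are available. Lean on these libraries where they do the work, as an engineer would, in place of code of your own. Each camera call takes 0.05 s, during which the arm holds its last target. There are 200 camera calls.

## Task

The drawer of mosaic glass on the sloping desk was put into its sleeve back to front, so its red pull is shut inside and the plain white end sticks out. Draw it right out, turn it end for end without ever tipping it over, and slide it back fully home with the red pull outside. Leave the other things on the table where they stand, and let go of the drawer at the end.

Things in the scene. Friction and masses are not known exactly. Their poses are not given: they have to be found in the camera images.
- desk: Wooden desk fixed to the table; origin on the table under its middle, x away from the robot, y left. Its bare board, 140 mm up the slope x 360 mm, leans 27 degrees down towards the robot: surface 25 mm above the table at the low edge, 57 on the middle line, 89 at the high edge. A lip 6 mm high runs along the low edge. The board is the sleeve's floor and goes on 220 mm before its mouth.
- sleeve_home (a point): Point in the fixed sleeve where drawer_mid lies when fully home: 18 mm above the board, on the middle line. x points up the slope, y level along the sleeve INTO it, z square out of the board. Inside: plywood walls 6 mm thick, 59 mm apart; clear roof, underside 38 and top 42 mm above the board; back wall at y = +60 mm, open mouth at y = -60 mm, no lead-in.
- sleeve_mouth (a point): Centre of the sleeve's open mouth, 18 mm above the board; same axes as sleeve_home, which lies 60 mm further in (+y). Play for the drawer in the sleeve: 1.5 mm either side, 2 mm above. It slides with a few newtons; home is a hard stop at the back wall, where the drawer body's outer end is flush with the mouth.
- drawer_mid (a point): Middle of the main box of the loose drawer, a closed white case 56 wide (its x), 120 long (y), 36 mm high (z, up out of the clear cover over glass chips), 0.15 to 0.3 kg. May be gripped across its width. Its +y end carries the red pull, its -y end is plain. At the start the pull is inside, its y along the sleeve's y, the plain end 45 to 52 mm out of the mouth. Home, its y points out of the sleeve.
- pull_mid (a point): Middle of the drawer's red pull, 82.5 mm along the drawer's +y from drawer_mid and 1 mm higher: a block 28 mm wide (x), 45 mm long (y), 34 mm high, from 2 to 36 mm above the drawer's underside. It may be gripped across its 28 mm width. Same axes as the drawer.
- block: Bystander: loose pale wooden block 45 x 75 x 45 mm. Origin at the centre of its underside. Leave alone.
- jar: Bystander: loose green glass jar, radius 28, 75 mm high, white cap. Origin at the centre of its underside. Leave alone.
- pot: Bystander: loose terracotta pot, rim radius 50, 85 mm high. Origin at the centre of its underside. Leave alone.
- tin: Bystander: loose steel cup, rim radius 36, 70 mm high. Origin at the centre of its underside. Leave alone.
- float: Bystander: loose wooden plasterer's float, blade 240 x 90 mm along its x, round handle on top, 65 mm high. Origin at the centre of its underside. Leave alone.
- brush: Bystander: loose brush lying flat, long in its x. Leave alone.
There are look-alikes about, which are no part of the job. Leave any yellow look-alike of the part that bears drawer_mid alone.

How it is judged:
On the way, in this order (a step that is already met when the one before it is completed fails the run):
1. the drawer is completely out of the sleeve (distance between drawer_mid and sleeve_home above 0.162 m), for 0.1 s.
2. the drawer's plain end is back in the mouth, in line, with the pull outside (x of drawer_mid in the frame of sleeve_home between -0.006 and 0.006 m and z of drawer_mid in the frame of sleeve_home between -0.006 and 0.006 m and y of drawer_mid in the frame of sleeve_home above -0.1 m and y of pull_mid in the frame of sleeve_home below -0.07 m), for 0.1 s.
At the end, for the whole second after the job is handed in: The drawer is home in the sleeve, end for end from how it started: red pull outside, body within 5 mm of the back stop and within 6 mm of the sleeve's middle line, in line within 0.06 rad, clear cover up, at rest and let go (x of drawer_mid in the frame of sleeve_home between -0.006 and 0.006 m and z of drawer_mid in the frame of sleeve_home between -0.006 and 0.006 m and y of drawer_mid in the frame of sleeve_home between -0.005 and 0.004 m and y of pull_mid in the frame of sleeve_home below -0.07 m and angle between the y axis of drawer_mid and the y axis of sleeve_home, either way round below 0.06 rad and angle between drawer_mid's own z axis and vertical below 0.65 rad and linear speed of drawer below 0.01 m/s); the robot touches nothing.
It fails at once if the drawer tipped more than 69 degrees from level (over on its side) (angle between drawer_mid's own z axis and vertical above 1.2 rad).
It fails at once if another thing on the table (block, jar, pot, tin, float, brush) pushed more than 40 mm or knocked over (distance of any of block, jar, pot, tin, float, brush from where it was at the start of the episode above 0.04 m or angle between any of block, jar, pot, tin's own z axis and vertical above 0.6 rad).
It also fails if it takes over 61 s, if anything falls off the work surface, if the arm or the gripper's body presses on something with over 40 N, if the wrist force passes 120 N, or if a joint passes its speed limit or range.

## Working session

There is one attempt and no reset: what is moved stays moved. The work goes in short steps, Python scripts to look and compute and a tool call to move; the robot and the scene stay as the last step left them, time stands still between calls to the robot, and variables do not carry over. Pictures are saved under pics/ and viewed, at most 11 in all, crops included, and the job is handed in when it is done.

Besides the shell and the picture viewer there is one more tool, called in YAML: its name, and indented under it one key for each argument. play_rows: Moves the arm, as the interface text tells. Its arguments: {"type":"object","properties":{"deltas":{"type":"string"}},"required":["deltas"]}

```bash
mkdir -p pics; ls
python3 - <<'E'
from rig import telemetry, viewer, r
import cv2,pickle
print(telemetry.get_state(), r.hold_point_z)
for n in ("scene","top"):
    d=viewer.capture(n); cv2.imwrite(f"pics/{n}0.png",d["color"]); pickle.dump(d,open(f"{n}0.pkl","wb"))
    print(n,{k:v for k,v in d.items() if k!="color"})
E
```

```text
pics
{'time': 0.0, 'q': array([ 1.05187677e+00,  8.80071480e-02,  1.37228553e+00, -3.00881133e-05,
        1.68360441e+00, -1.03111219e-01]), 'joint_velocities': array([ 0.00090256,  0.00161141, -0.0022764 ,  0.00040825,  0.00108301,
       -0.00020928]), 'effort': array([-8.67217295e-04, -3.51857114e+01, -3.13277221e+01, -3.51601657e-04,
        1.06326170e-02, -3.93654730e-06]), 'position': array([0.22192783, 0.50268467, 0.23009477]), 'tool_rot': array([-3.13929738e+00, -2.07446076e-04,  2.72578073e+00]), 'ft_force': array([-0.44813207, -0.20761923, -0.30346313]), 'wrist_torque': array([-0.0239186 ,  0.01198517,  0.01839175]), 'grasp_force': 0.0, 'finger_gap': 0.08536748151981552} 0.0187
scene {'fx': 415.0223167328572, 'fy': 415.0223167328572, 'cx': 321.28216017606553, 'cy': 194.5925078144468, 'dist_coeffs': array([-0.0957019,  0.       ,  0.       ,  0.       ,  0.       ]), 'rvec': array([ 1.88886762,  1.77351918, -0.59118323]), 'tvec': array([-0.01974932, -0.40707206,  1.82355195])}
top {'fx': 384.3389480157291, 'fy': 384.3389480157291, 'cx': 316.24978854054064, 'cy': 204.84891828610427, 'dist_coeffs': array([-0.06153684,  0.        ,  0.        ,  0.        ,  0.        ]), 'rvec': array([ 2.19414907, -2.14783814,  0.11664521]), 'tvec': array([-0.04462943,  0.56531241,  1.19676075])}
```

View pics/scene0.png

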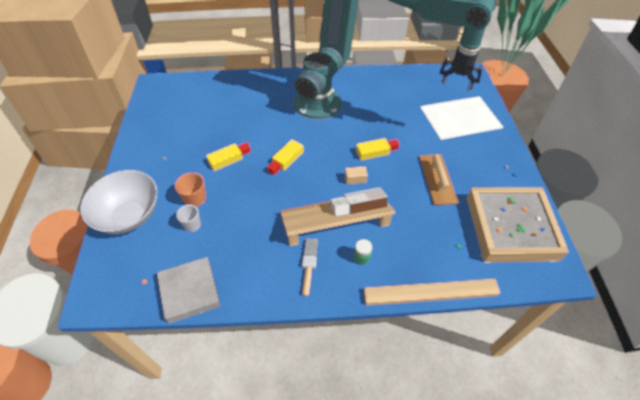

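View pics/top0.png

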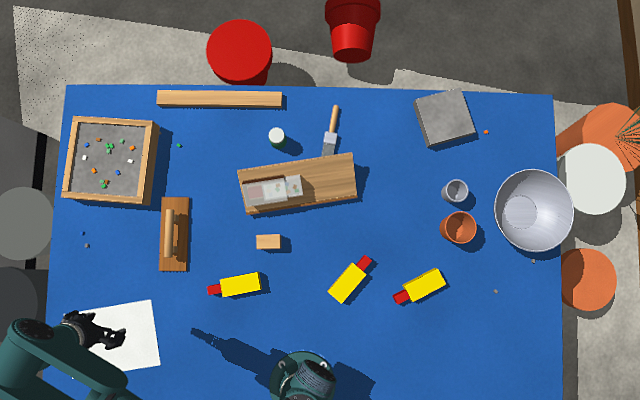

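The scene view shows the desk, with the white drawer end sticking out of the sleeve near (340,207). In the top view the sleeve is at (270,190) and the plain white end at (295,187).

Candidates in the top view are the white case in the sleeve (295,187) and three yellow look-alikes at (235,286), (350,280) and (420,287). I choose the white one and check it in a crop.

Run:
```python
import cv2
a=cv2.imread("pics/top0.png")[140:225,225:370]
cv2.imwrite("pics/crop_top.png",cv2.resize(a,None,fx=5.5,fy=5.5,interpolation=cv2.INTER_CUBIC))
```

```text
(no output)
```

View pics/crop_top.png

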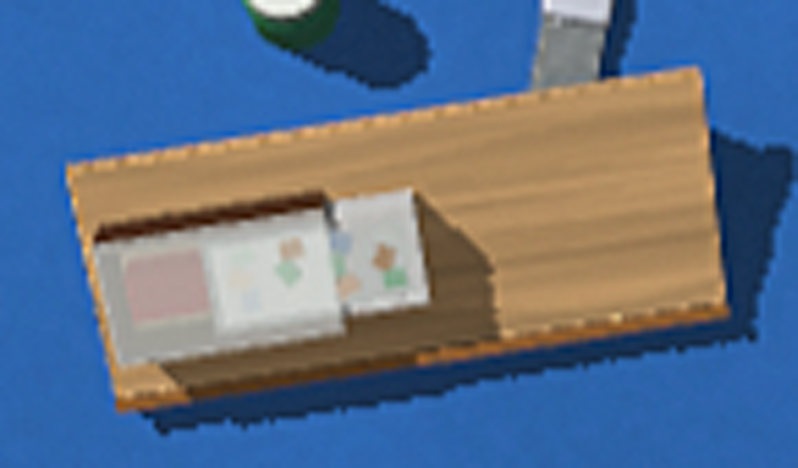

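The crop shows the white case with glass chips under the clear roof. The faint red pull is shut inside at about (255,191), and the plain end is at (302,185). That is the drawer. Next I get the desk pose from the board corners.

```bash
cat > h.py <<'E'
import numpy as np, cv2, pickle
from scipy.spatial.transform import Rotation as Ro
T=np.deg2rad(27)
def cam(d,st=None):
    """camera centre and R (cam->world)"""
    if "rvec" in d:
        R=cv2.Rodrigues(d["rvec"])[0]; return -R.T@d["tvec"],R.T
    M=np.eye(4); M[:3,:3]=Ro.from_euler("xyz",st["tool_rot"]).as_matrix(); M[:3,3]=st["position"]
    M=M@d["tool_from_camera"]; return M[:3,3],M[:3,:3]
def K(d): return np.array([[d["fx"],0,d["cx"]],[0,d["fy"],d["cy"]],[0,0,1.]])
def rays(d,px,st=None):
    c,R=cam(d,st); u=cv2.undistortPoints(np.float64(px).reshape(-1,1,2),K(d),d["dist_coeffs"]).reshape(-1,2)
    return c,(R@np.c_[u,np.ones(len(u))].T).T
def onz(d,px,z,st=None):
    c,v=rays(d,px,st); return c+v*((z-c[2])/v[:,2])[:,None]
def proj(d,P,st=None):
    c,R=cam(d,st); r=R.T; return cv2.projectPoints(np.float64(P).reshape(-1,1,3),cv2.Rodrigues(r)[0],-r@c,K(d),d["dist_coeffs"])[0].reshape(-1,2)
def frame(x,y,yaw):
    """sleeve_home frame (R cols x,y,z ; origin) from desk pose"""
    A=Ro.from_euler("z",yaw).as_matrix()
    R=A@np.array([[np.cos(T),0,-np.sin(T)],[0,1,0],[np.sin(T),0,np.cos(T)]])
    o=np.array([x,y,0])+A@np.array([0,.1,.057])+.018*R[:,2]
    return R,o
E
python3 - <<'E'
from h import *
d=pickle.load(open("top0.pkl","rb"))
p=lambda *c:(np.array(c)+.5)/5.5-.5+np.array([225,140])
far=onz(d,p((68,165),(700,68)),.089); near=onz(d,p((112,398),(725,305)),.031)
print(far,near)
for e in(far,near):
    v=e[0]-e[1]; print(np.linalg.norm(v), -np.arctan2(v[0],v[1]))
m=(far.mean(0)+near.mean(0))/2; print(m, np.linalg.norm(far.mean(0)-near.mean(0)))
yaw=np.mean([-np.arctan2(*(e[0]-e[1])[:2]) for e in(far,near)])
R,o=frame(m[0],m[1],yaw); print("home",o)
end=p((413,188),(430,302)); c,v=rays(d,end)
# onto drawer-top plane z=+18 in sleeve frame
P=c+v*((.018-(c-o)@R[:,2])/(v@R[:,2]))[:,None]; print((P-o)@R)
Q=p((325,197),(345,333)); c,v=rays(d,Q); P=c+v*((.024-(c-o)@R[:,2])/(v@R[:,2]))[:,None]; print((P-o)@R)
E
```

```text
[[ 0.66341584  0.2131509   0.089     ]
 [ 0.72626907 -0.13867435  0.089     ]] [[ 0.53830912  0.19376608  0.031     ]
 [ 0.60022073 -0.16026293  0.031     ]]
0.3573954842582389 0.17678403256206432
0.3594017048657543 0.17312652702119644
[0.63205369 0.02699492 0.06      ] 0.1398335435055597
home [0.6066002  0.12404593 0.07303812]
[[ 0.03808633 -0.11059293  0.018     ]
 [-0.02885313 -0.11010392  0.018     ]]
[[ 0.04230729 -0.06259152  0.024     ]
 [-0.03723687 -0.06067261  0.024     ]]
```

```bash
cat >> h.py <<'E'
def delta(p1,R1,st=None):
    from rig import telemetry
    st=st or telemetry.get_state(); R0=Ro.from_euler("xyz",st["tool_rot"]).as_matrix()
    return np.round(np.r_[Ro.from_matrix(R0.T@R1).as_rotvec(), R0.T@(np.array(p1)-st["position"])],4)
def tool(R): # tool frame square onto the board: z=-n, y=+up-slope, x=+sleeve y
    return np.c_[R[:,1],R[:,0],-R[:,2]]
E
python3 - <<'E'
from h import *
d=pickle.load(open("top0.pkl","rb"))
R,o=frame(.63205,.027,.175); o=o+.003*R[:,0]; np.savez("f.npz",R=R,o=o)
g=o+R@[0,-.090,.007-.018]   # TCP 7 mm above board
print("grasp",g,"pre",g+.1*R[:,2], delta(g+.1*R[:,2],tool(R)), np.linalg.det(tool(R)))
for n,px,z in(("block",(268,242),.045),("tin",(455,190),.07),("pot",(458,227),.085),("jar",(277,135),.075),("y2",(350,280),.03),("y3",(420,287),.03),("float",(173,235),.05)): print(n,onz(d,[px],z)[0].round(3))
E
```

```text
grasp [0.62981172 0.03675936 0.06459902] pre [0.58510607 0.02885501 0.15369967] [-0.4346 -0.23    0.9615 -0.5237 -0.2866  0.077 ] 1.0000000000000002
block [0.445 0.116 0.045]
tin [ 0.618 -0.465  0.07 ]
pot [ 0.502 -0.467  0.085]
jar [0.779 0.095 0.075]
y2 [ 0.332 -0.143  0.03 ]
y3 [ 0.313 -0.364  0.03 ]
float [0.459 0.414 0.05 ]
```

play_rows:
  deltas: "-0.05 -0.03 0.12 -0.065 -0.036 0.01 0.085; -0.11 -0.06 0.24 -0.13 -0.072 0.02 0.085; -0.16 -0.09 0.36 -0.196 -0.107 0.029 0.085; -0.22 -0.115 0.48 -0.262 -0.143 0.038 0.085; -0.27 -0.14 0.6 -0.327 -0.179 0.048 0.085; -0.33 -0.17 0.72 -0.393 -0.215 0.058 0.085; -0.38 -0.2 0.84 -0.458 -0.251 0.067 0.085; -0.4346 -0.23 0.9615 -0.5237 -0.2866 0.077 0.085; -0.4346 -0.23 0.9615 -0.5237 -0.2866 0.077 0.085; -0.4346 -0.23 0.9615 -0.5237 -0.2866 0.077 0.085; -0.4346 -0.23 0.9615 -0.5237 -0.2866 0.077 0.085"

```text
time: 1.2
position: [0.5545, 0.0685, 0.1605]
tool_rot: [2.669, -0.002, 1.745]
ft_force: [-0.0, 0.3, 0.3]
finger_gap: 0.0852
grasp_force: 0.0
```

Run:
```python
from rig import telemetry, viewer
from h import *
st=telemetry.get_state(); d=viewer.capture("wrist"); pickle.dump((st,d),open("w1.pkl","wb"))
cv2.imwrite("pics/w1.png",d["color"])
f=np.load("f.npz");R,o=f["R"],f["o"]
print(st["q"],R.T@(st["position"]-o),delta(st["position"],tool(R),st),d["tool_from_camera"].round(3))
print(proj(d,[o+R@q for q in ([.028,-.11,.018],[-.028,-.11,.018],[.0295,-.06,.024],[-.0295,-.06,.024])],st))
```

```text
[-0.0352766  -0.18306241  1.84232438  0.11346323  1.02177576 -0.24594305] [-0.01765906 -0.04567266  0.10557458] [ 0.0015 -0.0016 -0.0013  0.      0.      0.    ] [[-0.    -0.96  -0.281  0.072]
 [ 1.     0.    -0.001  0.001]
 [ 0.001 -0.281  0.96  -0.143]
 [ 0.     0.     0.     1.   ]]
[[387.40370695 285.09060439]
 [311.46700236 285.39505333]
 [394.75247717 224.56872832]
 [307.82063181 224.77627796]]
```

View pics/w1.png

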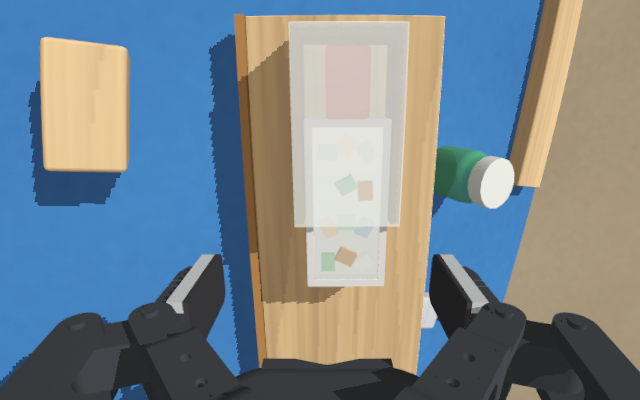

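The wrist view shows the drawer's plain end corners at (307,286) and (385,286). The roof corners are at (295,226) and (400,226) at the mouth, and about (289,22) and (408,27) at the back. I refine the sleeve frame from these.

Run:
```python
from h import *
st,d=pickle.load(open("w1.pkl","rb")); f=np.load("f.npz");R,o=f["R"],f["o"]
g=cv2.cvtColor(d["color"],cv2.COLOR_BGR2GRAY).astype(float)
def edge(row,a,b): # subpixel strongest step in a row window (mean of 3 rows)
    s=np.abs(np.diff(g[row-1:row+2].mean(0)[a:b])); k=s.argmax(); w=s[max(k-1,0):k+2]; return a+.5+k+(w*np.arange(-1,2)[:len(w)]).sum()/w.sum()
def pl(px,z):
    c,v=rays(d,px,st); P=c+v*((z-(c-o)@R[:,2])/(v@R[:,2]))[:,None]; return ((P-o)@R*1000).round(2)
for rows,wl,wr,z in(((245,255,265,275),(300,314),(378,392),.018),((60,100,140,180,215),(283,300),(395,412),.024)):
    L=[(edge(r,*wl),r) for r in rows]; Q=[(edge(r,*wr),r) for r in rows]
    print(np.c_[np.array(L)[:,0],np.array(Q)[:,0]].round(1).tolist()); a,b=pl(L,z),pl(Q,z); print(np.c_[a[:,0],b[:,0],(a+b)[:,0]/2,a[:,1]])
col=lambda c,a,b:a+.5+np.abs(np.diff(g[:,c-2:c+3].mean(1)[a:b])).argmax()
print(pl([(c,col(c,278,294)) for c in(318,345,372)],.018),pl([(c,col(c,218,235)) for c in(300,303,392,397)],.024))
```

```text
[[306.2, 385.6], [306.5, 385.1], [306.7, 384.6], [306.8, 384.3]]
[[ -31.27    25.05    -3.11   -77.59 ]
 [ -31.22    25.1     -3.06   -85.37 ]
 [ -31.21    25.1     -3.055  -93.31 ]
 [ -31.27    25.25    -3.01  -101.4  ]]
[[288.8, 407.3], [289.8, 406.1], [291.0, 404.1], [292.3, 401.4], [293.6, 399.3]]
[[-39.33  32.05  -3.64  45.43]
 [-39.31  32.47  -3.42  21.92]
 [-39.26  32.54  -3.36  -2.74]
 [-39.1   32.2   -3.45 -28.8 ]
 [-38.93  32.23  -3.35 -52.98]]
[[ -23.2  -110.93   18.  ]
 [  -3.31 -110.14   18.  ]
 [  16.61 -110.25   18.  ]] [[-34.83 -61.24  24.  ]
 [-32.79 -61.25  24.  ]
 [ 27.69 -61.39  24.  ]
 [ 31.11 -61.41  24.  ]]
```

Run:
```python
from h import *
f=np.load("f.npz");R,o=f["R"],f["o"]; o=o+R@[-.0032,-.0013,0]; np.savez("f.npz",R=R,o=o)
for h in(.05,.008): print(delta(o+R@[0,-.088,h-.018],tool(R)))
```

```text
[ 0.0014  0.0069 -0.0048 -0.0358  0.013   0.0718]
[ 0.0014  0.0069 -0.0048 -0.0355  0.013   0.1138]
```

play_rows:
  deltas: "0 0 0 0 0 0 0.085; 0 0 0 0 0 0 0.085; 0 0 0 0 0 0 0.085"

```text
time: 1.55
position: [0.5534, 0.0716, 0.1609]
tool_rot: [2.669, -0.002, 1.748]
ft_force: [0.8, 0.5, 0.4]
finger_gap: 0.0852
grasp_force: 0.0
```

Run:
```python
from h import *
f=np.load("f.npz");R,o=f["R"],f["o"]
for h in(.05,.008): print(delta(o+R@[0,-.088,h-.018],tool(R)))
```

```text
[ 0.0011 -0.0026  0.0007 -0.0471  0.0146  0.0741]
[ 0.0011 -0.0026  0.0007 -0.0472  0.0146  0.1161]
```

play_rows:
  deltas: "0 0 0 -0.016 0.005 0.02 0.085; 0.001 -0.0013 0 -0.032 0.01 0.035 0.085; 0.001 -0.0026 0 -0.047 0.0146 0.05 0.085; 0.001 -0.0026 0 -0.047 0.0146 0.074 0.085; 0.001 -0.0026 0 -0.047 0.0146 0.085 0.085; 0.001 -0.0026 0 -0.047 0.0146 0.095 0.085; 0.001 -0.0026 0 -0.047 0.0146 0.105 0.085; 0.001 -0.0026 0 -0.047 0.0146 0.111 0.085; 0.001 -0.0026 0 -0.047 0.0146 0.116 0.085; 0.001 -0.0026 0 -0.047 0.0146 0.116 0.085; 0.001 -0.0026 0 -0.047 0.0146 0.116 0.085"

```text
time: 2.65
position: [0.6272, 0.0356, 0.0646]
tool_rot: [2.669, 0.001, 1.745]
ft_force: [0.2, 0.4, -0.1]
finger_gap: 0.0849
grasp_force: 0.0
```

Run:
```python
from h import *
from rig import telemetry
f=np.load("f.npz");R,o=f["R"],f["o"];st=telemetry.get_state()
print(R.T@(st["position"]-o), delta(o+R@[0,-.088,.008-.018],tool(R)),st["ft_force"],st["q"])
```

```text
[ 0.00076366 -0.08936511 -0.00974472] [ 0.0009  0.0013 -0.0007  0.0014 -0.0008  0.0003] [ 0.22101792  0.39729406 -0.12457008] [-0.09634058  0.07182694  1.80490991  0.16670044  0.81435672 -0.35709209]
```

Now close.

play_rows:
  deltas: "0 0 0 0.001 -0.0008 0 0.06; 0 0 0 0.001 -0.0008 0 0.05; 0 0 0 0.001 -0.0008 0 0.04; 0 0 0 0.001 -0.0008 0 0.04; 0 0 0 0.001 -0.0008 0 0.04; 0 0 0 0.001 -0.0008 0 0.04"

```text
time: 3.25
position: [0.6263, 0.0364, 0.0647]
tool_rot: [2.669, 0.001, 1.745]
ft_force: [-4.9, 0.2, 5.5]
finger_gap: 0.055
grasp_force: 65.1
```

Run:
```python
from h import *
from rig import telemetry
f=np.load("f.npz");R,o=f["R"],f["o"];st=telemetry.get_state()
print(R.T@(st["position"]-o), delta(o+R@[0,-.088,.008-.018],tool(R)),R.T@st["ft_force"],st["finger_gap"],st["grasp_force"])
```

```text
[ 9.76922348e-05 -8.84239972e-02 -9.30987221e-03] [ 0.0009  0.0014 -0.0004  0.0004 -0.0001  0.0007] [-1.80106302  1.08722998  7.09283786] 0.05495250678956614 65.06008386611938
```

play_rows:
  deltas: "0 0 0 -0.005 -0.0008 0 0.04; 0 0 0 -0.015 -0.0008 0 0.04; 0 0 0 -0.027 -0.0008 0 0.04; 0 0 0 -0.04 -0.0008 0 0.04; 0 0 0 -0.053 -0.0008 0 0.04; 0 0 0 -0.066 -0.0008 0 0.04; 0 0 0 -0.08 -0.0008 0 0.04; 0 0 0 -0.093 -0.0008 0 0.04; 0 0 0 -0.106 -0.0008 0 0.04; 0 0 0 -0.118 -0.0008 0 0.04; 0 0 0 -0.128 -0.0008 0 0.04; 0 0 0 -0.132 -0.0008 0 0.04; 0 0 0 -0.132 -0.0008 0 0.04; 0 0 0 -0.132 -0.0008 0 0.04"

```text
time: 4.65
position: [0.6482, -0.0936, 0.0639]
tool_rot: [2.67, 0.0, 1.744]
ft_force: [-4.4, 2.1, 4.9]
finger_gap: 0.0552
grasp_force: 65.1
```

Run:
```python
from h import *
from rig import telemetry,viewer
f=np.load("f.npz");R,o=f["R"],f["o"];st=telemetry.get_state()
d=viewer.capture("wrist"); pickle.dump((st,d),open("w2.pkl","wb")); cv2.imwrite("pics/w2.png",d["color"])
print(R.T@(st["position"]-o),R.T@st["ft_force"],st["finger_gap"],st["q"])
```

```text
[-0.00117135 -0.22026607 -0.0095669 ] [-1.27250818  2.8785396   6.19257943] 0.05524056695225838 [-0.34203315  0.14687449  1.72310655  0.29555983  0.87566982 -0.66026476]
```

View pics/w2.png

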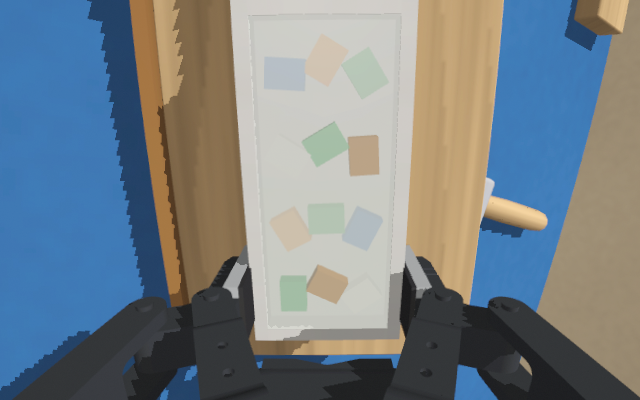

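Drawer out, gripped square near the plain end: the cover lies mid-image, with grip pads at about (240,270) and (415,270). I lift it and carry it to the free table to the right of the desk for a regrasp.

```bash
cat >> h.py <<'E'
def path(p1,R1,n,grip):
    """n evenly spaced rows to a pose"""
    dl=delta(p1,R1); print("; ".join(" ".join(f"{v:.4g}" for v in (dl*(i+1)/n).round(3))+f" {grip}" for i in range(n)))
def down(phi): c,s=np.cos(phi),np.sin(phi); return np.array([[c,s,0],[s,-c,0],[0,0,-1.]])
E
python3 - <<'E'
from h import *
f=np.load("f.npz");R,o=f["R"],f["o"]
from rig import telemetry
p=telemetry.get_state()["position"]; print(delta(p+[0,0,.1],tool(R)))
E
```

```text
[ 0.0005  0.0012 -0.0009 -0.0001  0.0454 -0.0891]
```

play_rows:
  deltas: "0 0 0 0 0.004 -0.008 0.04; 0 0 0 0 0.011 -0.022 0.04; 0 0 0 0 0.02 -0.04 0.04; 0 0 0 0 0.03 -0.06 0.04; 0 0 0 0 0.04 -0.079 0.04; 0 0 0 0 0.0454 -0.089 0.04; 0 0 0 0 0.0454 -0.089 0.04; 0 0 0 0 0.0454 -0.089 0.04"

```text
time: 5.5
position: [0.6477, -0.0935, 0.1621]
tool_rot: [2.672, 0.0, 1.745]
ft_force: [-0.3, 0.7, -3.5]
finger_gap: 0.0555
grasp_force: 64.2
```

Run:
```python
from h import *
from rig import telemetry
s=telemetry.get_state(); f=np.load("f.npz");print(s["position"],s["ft_force"],s["wrist_torque"])
path([.50,-.28,.12],down(0),18,0.04)
```

```text
[ 0.64771171 -0.09346936  0.16212987] [-0.28415403  0.70161525 -3.45869769] [-0.19808347  0.40538446  0.03317272]
0.019 -0.023 0.095 -0.009 -0.01 -0.002 0.04; 0.038 -0.045 0.19 -0.018 -0.02 -0.005 0.04; 0.057 -0.068 0.285 -0.026 -0.03 -0.007 0.04; 0.076 -0.091 0.38 -0.035 -0.039 -0.01 0.04; 0.095 -0.114 0.475 -0.044 -0.049 -0.012 0.04; 0.114 -0.136 0.57 -0.053 -0.059 -0.014 0.04; 0.134 -0.159 0.665 -0.061 -0.069 -0.017 0.04; 0.153 -0.182 0.76 -0.07 -0.079 -0.019 0.04; 0.172 -0.204 0.854 -0.079 -0.089 -0.021 0.04; 0.191 -0.227 0.949 -0.088 -0.099 -0.024 0.04; 0.21 -0.25 1.044 -0.097 -0.109 -0.026 0.04; 0.229 -0.272 1.139 -0.105 -0.118 -0.029 0.04; 0.248 -0.295 1.234 -0.114 -0.128 -0.031 0.04; 0.267 -0.318 1.329 -0.123 -0.138 -0.033 0.04; 0.286 -0.341 1.424 -0.132 -0.148 -0.036 0.04; 0.305 -0.363 1.519 -0.141 -0.158 -0.038 0.04; 0.324 -0.386 1.614 -0.149 -0.168 -0.041 0.04; 0.343 -0.409 1.709 -0.158 -0.178 -0.043 0.04
```

play_rows:
  deltas: "0.019 -0.023 0.095 -0.009 -0.01 -0.002 0.04; 0.038 -0.045 0.19 -0.018 -0.02 -0.005 0.04; 0.057 -0.068 0.285 -0.026 -0.03 -0.007 0.04; 0.076 -0.091 0.38 -0.035 -0.039 -0.01 0.04; 0.095 -0.114 0.475 -0.044 -0.049 -0.012 0.04; 0.114 -0.136 0.57 -0.053 -0.059 -0.014 0.04; 0.134 -0.159 0.665 -0.061 -0.069 -0.017 0.04; 0.153 -0.182 0.76 -0.07 -0.079 -0.019 0.04; 0.172 -0.204 0.854 -0.079 -0.089 -0.021 0.04; 0.191 -0.227 0.949 -0.088 -0.099 -0.024 0.04; 0.21 -0.25 1.044 -0.097 -0.109 -0.026 0.04; 0.229 -0.272 1.139 -0.105 -0.118 -0.029 0.04; 0.248 -0.295 1.234 -0.114 -0.128 -0.031 0.04; 0.267 -0.318 1.329 -0.123 -0.138 -0.033 0.04; 0.286 -0.341 1.424 -0.132 -0.148 -0.036 0.04; 0.305 -0.363 1.519 -0.141 -0.158 -0.038 0.04; 0.324 -0.386 1.614 -0.149 -0.168 -0.041 0.04; 0.343 -0.409 1.709 -0.158 -0.178 -0.043 0.04; 0.343 -0.409 1.709 -0.158 -0.178 -0.043 0.04; 0.343 -0.409 1.709 -0.158 -0.178 -0.043 0.04"

```text
time: 7.5
position: [0.4998, -0.2794, 0.1193]
tool_rot: [-3.14, -0.001, 0.001]
ft_force: [0.0, 0.1, -2.1]
finger_gap: 0.0549
grasp_force: 64.2
```

Run:
```python
from h import *
from rig import telemetry,viewer
s=telemetry.get_state();print(s["q"],s["wrist_torque"],s["ft_force"])
print(delta([.50,-.28,.012],down(0)))
d=viewer.capture("scene");cv2.imwrite("pics/s2.png",cv2.resize(d["color"][120:300,150:470],None,fx=2.5,fy=2.5))
```

```text
[-0.60969095  0.1848838   1.48534019  0.00163101  1.47182051  0.95985277] [-0.02140304  0.07385981 -0.00091356] [ 0.02908155  0.06774191 -2.14578494]
[-1.600e-03 -6.000e-04  1.100e-03  1.000e-04  8.000e-04  1.073e-01]
```

View pics/s2.png

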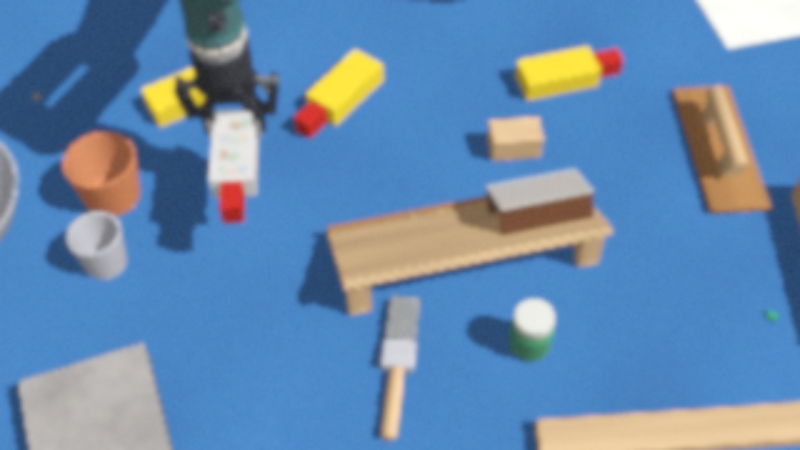

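The drawer is held with its red pull pointing away from the robot (crop pixel (232,200)), clear of the pot and the desk. I lower it.

play_rows:
  deltas: "0 0 0 0 0 0.015 0.04; 0 0 0 0 0 0.035 0.04; 0 0 0 0 0 0.055 0.04; 0 0 0 0 0 0.075 0.04; 0 0 0 0 0 0.088 0.04; 0 0 0 0 0 0.096 0.04; 0 0 0 0 0 0.101 0.04; 0 0 0 0 0 0.105 0.04; 0 0 0 0 0 0.107 0.04; 0 0 0 0 0 0.107 0.04"

```text
time: 8.55
position: [0.5007, -0.2802, 0.0144]
tool_rot: [3.141, -0.003, -0.0]
ft_force: [-0.5, 0.1, -3.1]
finger_gap: 0.0552
grasp_force: 64.3
```

play_rows:
  deltas: "0 0 0 0 0 0.001 0.04; 0 0 0 0 0 0.002 0.04; 0 0 0 0 0 0.003 0.04; 0 0 0 0 0 0.003 0.04; 0 0 0 0 0 0.003 0.04"

```text
time: 9.05
position: [0.5005, -0.2801, 0.0111]
tool_rot: [3.141, -0.002, -0.0]
ft_force: [-0.1, -0.3, -2.9]
finger_gap: 0.0551
grasp_force: 64.3
```

play_rows:
  deltas: "0 0 0 0 0 0.001 0.04; 0 0 0 0 0 0.002 0.04; 0 0 0 0 0 0.002 0.04"

```text
time: 9.35
position: [0.5003, -0.28, 0.0088]
tool_rot: [3.141, -0.002, -0.0]
ft_force: [0.2, 0.8, -2.4]
finger_gap: 0.0552
grasp_force: 64.3
```

play_rows:
  deltas: "0 0 0 0 0 0 0.06; 0 0 0 0 0 0 0.085; 0 0 0 0 0 0 0.085; 0 0 0 0 0 0 0.085; 0 0 0 0 0 -0.005 0.085; 0 0 0 0 0 -0.02 0.085; 0 0 0 0 0 -0.04 0.085; 0 0 0 0 0 -0.065 0.085; 0 0 0 0 0 -0.09 0.085; 0 0 0 0 0 -0.09 0.085"

```text
time: 10.35
position: [0.5031, -0.2819, 0.1054]
tool_rot: [3.135, -0.011, -0.0]
ft_force: [0.4, 0.6, 0.9]
finger_gap: 0.0855
grasp_force: 0.0
```

play_rows:
  deltas: "0 0 -0.15 0.004 0 0 0.085; 0 0 -0.3 0.008 0 0 0.085; 0 0 -0.45 0.012 0 0 0.085; 0 0 -0.6 0.016 0 0 0.085; 0 0 -0.75 0.02 0 0 0.085; 0 0 -0.9 0.024 0 0 0.085; 0 0 -1.05 0.028 0 0 0.085; 0 0 -1.2 0.032 0 0 0.085; 0 0 -1.35 0.036 0 0 0.085; 0 0 -1.5 0.04 0 0 0.085; 0 0 -1.65 0.044 0 0 0.085; 0 0 -1.8 0.048 0 0 0.085; 0 0 -1.95 0.052 0 0 0.085; 0 0 -2.1 0.056 0 0 0.085; 0 0 -2.25 0.06 0 0 0.085; 0 0 -2.4 0.064 0 0 0.085; 0 0 -2.55 0.068 0 0 0.085; 0 0 -2.7 0.072 0 0 0.085; 0 0 -2.85 0.076 0 0 0.085; 0 0 -3 0.08 0 0 0.085"

```text
time: 12.35
position: [0.5802, -0.2799, 0.0989]
tool_rot: [3.142, 0.002, 3.006]
ft_force: [0.6, 0.2, -0.2]
finger_gap: 0.0849
grasp_force: 0.0
```

Run:
```python
from h import *
from rig import telemetry
print(telemetry.get_state()["q"][5],delta([.581,-.28,.10],down(np.pi)))
```

```text
-1.9729703642618166 [-1.000e-04  1.600e-03 -1.357e-01 -8.000e-04  0.000e+00 -1.100e-03]
```

play_rows:
  deltas: "0 0 -0.1357 -0.001 0 0 0.085; 0 0 -0.1357 -0.001 0 0 0.085; 0 0 -0.1357 -0.001 0 0 0.085"

```text
time: 12.65
position: [0.581, -0.2801, 0.099]
tool_rot: [-3.141, 0.002, 3.133]
ft_force: [-0.1, -0.4, 0.3]
finger_gap: 0.0849
grasp_force: 0.0
```

Run:
```python
from h import *
from rig import telemetry,viewer
st=telemetry.get_state(); d=viewer.capture("wrist"); cv2.imwrite("pics/w3.png",d["color"]);pickle.dump((st,d),open("w3.pkl","wb"))
print(delta([.581,-.28,.10],down(np.pi)))
hsv=cv2.cvtColor(d["color"],cv2.COLOR_BGR2HSV); m=((hsv[...,0]<6)|(hsv[...,0]>174))&(hsv[...,1]>180)&(hsv[...,2]>120)
ys,xs=np.nonzero(m); print("red",xs.min(),xs.max(),ys.min(),ys.max())
# predicted corners of top of body (z=.036)
print(proj(d,[[.5393+a,-.28+b,.036] for a in(-.06,.06) for b in(-.028,.028)],st).round(1))
print(proj(d,[[.5393+a,-.28+b,.036] for a in(.06,.105) for b in(-.014,.014)],st).round(1))
```

```text
[-0.0004  0.0017 -0.0085  0.      0.0001 -0.0009]
red 308 350 243 301
[[273.3  35.4]
 [376.2  34.3]
 [282.5 239.9]
 [371.1 239.1]]
[[304.6 239.7]
 [349.  239.3]
 [306.5 301.5]
 [348.3 301.2]]
```

View pics/w3.png

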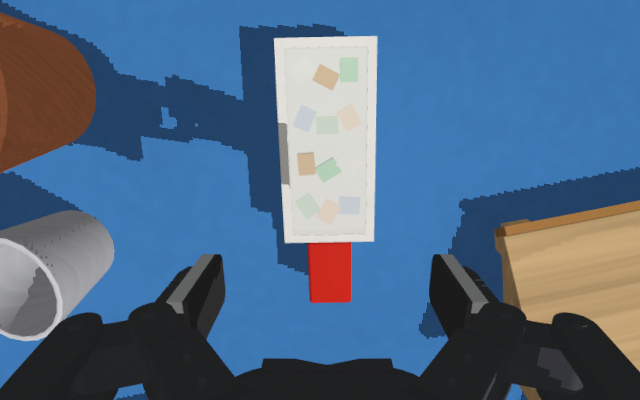

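The drawer lies where predicted: body corners about (275,38), (377,37), (284,242) and (374,241), red pull at (330,272). I lower and grip near the pull end of the body.

play_rows:
  deltas: "0 0 -0.006 0 0.0012 0.015 0.085; 0 0 -0.006 0 0.0012 0.035 0.085; 0 0 -0.006 0 0.0012 0.055 0.085; 0 0 -0.006 0 0.0012 0.07 0.085; 0 0 -0.006 0 0.0012 0.08 0.085; 0 0 -0.006 0 0.0012 0.087 0.085; 0 0 -0.006 0 0.0012 0.09 0.085; 0 0 -0.006 0 0.0012 0.09 0.085; 0 0 -0.006 0 0.0012 0.09 0.085"

```text
time: 13.6
position: [0.5821, -0.2794, 0.0102]
tool_rot: [-3.14, 0.004, 3.141]
ft_force: [0.5, -0.6, -1.0]
finger_gap: 0.0856
grasp_force: 0.0
```

play_rows:
  deltas: "0 0 0 0 0 0.001 0.06; 0 0 0 0 0 0.001 0.05; 0 0 0 0 0 0.001 0.04; 0 0 0 0 0 0.001 0.04; 0 0 0 0 0 0.001 0.04; 0 0 0 0 0 0.001 0.04"

```text
time: 14.2
position: [0.5821, -0.2794, 0.0091]
tool_rot: [-3.14, 0.004, 3.141]
ft_force: [-0.1, -0.4, 4.7]
finger_gap: 0.0548
grasp_force: 66.5
```

Run:
```python
from rig import telemetry
s=telemetry.get_state();print({k:s[k] for k in("position","tool_rot","ft_force","finger_gap")})
```

```text
{'position': array([ 0.58207165, -0.27936913,  0.0091131 ]), 'tool_rot': array([-3.14018956,  0.00367936,  3.14145852]), 'ft_force': array([-0.12768905, -0.44908801,  4.6850141 ]), 'finger_gap': 0.05484572469415462}
```

play_rows:
  deltas: "0 0 0 0 0 -0.006 0.04; 0 0 0 0 0 -0.02 0.04; 0 0 0 0 0 -0.045 0.04; 0 0 0 0 0 -0.075 0.04; 0 0 0 0 0 -0.105 0.04; 0 0 0 0 0 -0.135 0.04; 0 0 0 0 0 -0.155 0.04; 0 0 0 0 0 -0.16 0.04; 0 0 0 0 0 -0.16 0.04"

```text
time: 15.1
position: [0.5813, -0.279, 0.1691]
tool_rot: [-3.14, 0.003, 3.141]
ft_force: [0.1, -0.3, -3.7]
finger_gap: 0.0549
grasp_force: 66.0
```

Run:
```python
from h import *
from rig import telemetry
f=np.load("f.npz");R,o=f["R"],f["o"];s=telemetry.get_state();print(s["ft_force"],s["wrist_torque"])
path(o+R@[0,-.245,.06],tool(R),16,0.04)
```

```text
[ 0.07876921 -0.26481765 -3.65763467] [ 0.00603684 -0.0879622   0.01021477]
-0.024 -0.02 0.086 -0.003 0.01 0.003 0.04; -0.049 -0.041 0.171 -0.005 0.019 0.005 0.04; -0.073 -0.061 0.257 -0.008 0.029 0.008 0.04; -0.098 -0.081 0.342 -0.01 0.039 0.011 0.04; -0.122 -0.102 0.428 -0.013 0.049 0.013 0.04; -0.146 -0.122 0.513 -0.015 0.058 0.016 0.04; -0.171 -0.142 0.599 -0.018 0.068 0.019 0.04; -0.195 -0.162 0.684 -0.02 0.078 0.021 0.04; -0.22 -0.183 0.77 -0.023 0.088 0.024 0.04; -0.244 -0.203 0.855 -0.026 0.097 0.027 0.04; -0.268 -0.223 0.941 -0.028 0.107 0.029 0.04; -0.293 -0.244 1.027 -0.031 0.117 0.032 0.04; -0.317 -0.264 1.112 -0.033 0.127 0.035 0.04; -0.342 -0.284 1.198 -0.036 0.136 0.037 0.04; -0.366 -0.304 1.283 -0.038 0.146 0.04 0.04; -0.39 -0.325 1.369 -0.041 0.156 0.043 0.04
```

play_rows:
  deltas: "-0.024 -0.02 0.086 -0.003 0.01 0.003 0.04; -0.049 -0.041 0.171 -0.005 0.019 0.005 0.04; -0.073 -0.061 0.257 -0.008 0.029 0.008 0.04; -0.098 -0.081 0.342 -0.01 0.039 0.011 0.04; -0.122 -0.102 0.428 -0.013 0.049 0.013 0.04; -0.146 -0.122 0.513 -0.015 0.058 0.016 0.04; -0.171 -0.142 0.599 -0.018 0.068 0.019 0.04; -0.195 -0.162 0.684 -0.02 0.078 0.021 0.04; -0.22 -0.183 0.77 -0.023 0.088 0.024 0.04; -0.244 -0.203 0.855 -0.026 0.097 0.027 0.04; -0.268 -0.223 0.941 -0.028 0.107 0.029 0.04; -0.293 -0.244 1.027 -0.031 0.117 0.032 0.04; -0.317 -0.264 1.112 -0.033 0.127 0.035 0.04; -0.342 -0.284 1.198 -0.036 0.136 0.037 0.04; -0.366 -0.304 1.283 -0.038 0.146 0.04 0.04; -0.39 -0.325 1.369 -0.041 0.156 0.043 0.04; -0.39 -0.325 1.369 -0.041 0.156 0.043 0.04; -0.39 -0.325 1.369 -0.041 0.156 0.043 0.04"

```text
time: 16.9
position: [0.6209, -0.1225, 0.1231]
tool_rot: [2.676, -0.001, 1.748]
ft_force: [0.7, -0.1, -1.3]
finger_gap: 0.0551
grasp_force: 65.9
```

Run:
```python
from h import *
from rig import telemetry
f=np.load("f.npz");R,o=f["R"],f["o"];s=telemetry.get_state();print(s["q"],R.T@(s["position"]-o))
for z in(0,-.0075):print(delta(o+R@[0,-.225,z],tool(R)))
```

```text
[-0.41536354  0.050721    1.698498    0.30049964  1.01847939 -0.70218438] [-0.00275932 -0.24401921  0.05763928]
[-0.0052 -0.0023  0.0013  0.0189  0.0031  0.0577]
[-0.0052 -0.0023  0.0013  0.0189  0.0031  0.0652]
```

play_rows:
  deltas: "-0.002 -0.001 0.001 0.006 0.001 0.015 0.04; -0.004 -0.002 0.001 0.012 0.002 0.03 0.04; -0.005 -0.002 0.001 0.019 0.003 0.043 0.04; -0.005 -0.002 0.001 0.019 0.003 0.053 0.04; -0.005 -0.002 0.001 0.019 0.003 0.06 0.04; -0.005 -0.002 0.001 0.019 0.003 0.064 0.04; -0.005 -0.002 0.001 0.019 0.003 0.065 0.04; -0.005 -0.002 0.001 0.019 0.003 0.065 0.04; -0.005 -0.002 0.001 0.019 0.003 0.065 0.04"

```text
time: 17.8
position: [0.6509, -0.099, 0.0694]
tool_rot: [2.666, 0.001, 1.743]
ft_force: [-0.5, 0.0, -2.4]
finger_gap: 0.0549
grasp_force: 66.0
```

Run:
```python
from h import *
from rig import telemetry,viewer
f=np.load("f.npz");R,o=f["R"],f["o"];s=telemetry.get_state();print(R.T@(s["position"]-o),R.T@s["ft_force"],delta(o+R@[0,-.225,-.0085],tool(R)))
d=viewer.capture("wrist");pickle.dump((s,d),open("w4.pkl","wb"));cv2.imwrite("pics/w4.png",d["color"])
print(proj(d,[o+R@[x,y,z] for x,y,z in((.028,-.122,.018),(-.028,-.122,.018),(.0355,-.06,.024),(-.0355,-.06,.024))],s).round(1))
```

```text
[ 0.00279161 -0.2260504  -0.00538991] [-1.56743663  0.10661102 -1.90911082] [ 0.0048  0.0023 -0.0015  0.0011 -0.0028  0.0031]
[[ 405.2  -14. ]
 [ 223.5  -13.3]
 [ 438.8 -238.5]
 [ 187.6 -235.5]]
```

View pics/w4.png

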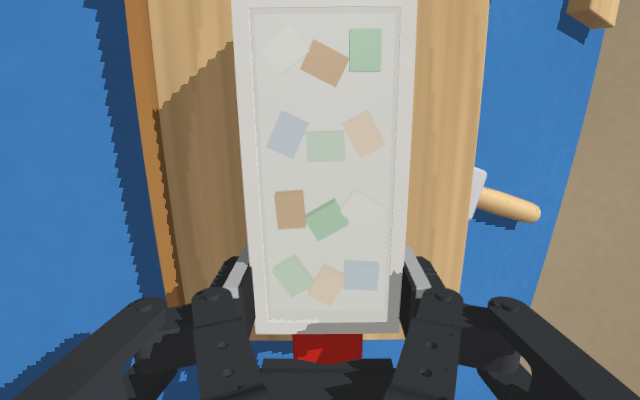

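The drawer is square in the grip (edges 232→256 and 417→391, the same as at the first grip), with the red pull toward (327,347) and pointing outward. I trim the alignment.

play_rows:
  deltas: "0.0025 0.001 -0.001 0 -0.0028 0.001 0.04; 0.0025 0.001 -0.001 0 -0.0028 0.001 0.04; 0.0025 0.001 -0.001 0 -0.0028 0.001 0.04; 0.0025 0.001 -0.001 0 -0.0028 0.001 0.04; 0.0025 0.001 -0.001 0 -0.0028 0.001 0.04"

```text
time: 18.35
position: [0.6486, -0.099, 0.0666]
tool_rot: [2.669, 0.0, 1.745]
ft_force: [1.4, 0.0, -2.2]
finger_gap: 0.0549
grasp_force: 66.0
```

Run:
```python
from h import *
from rig import telemetry
f=np.load("f.npz");R,o=f["R"],f["o"];s=telemetry.get_state();print(R.T@(s["position"]-o),R.T@s["ft_force"],delta(o+R@[0,-.225,-.0085],tool(R)))
```

```text
[-0.00048881 -0.22562422 -0.00691149] [ 0.19036424 -0.21773674 -2.56891937] [ 0.0014  0.0006 -0.0005  0.0006  0.0005  0.0016]
```

play_rows:
  deltas: "0.001 0 0 0.008 0.0005 0.0013 0.04; 0.001 0 0 0.02 0.0005 0.0013 0.04; 0.001 0 0 0.032 0.0005 0.0013 0.04; 0.001 0 0 0.044 0.0005 0.0013 0.04; 0.001 0 0 0.053 0.0005 0.0013 0.04; 0.001 0 0 0.058 0.0005 0.0013 0.04; 0.001 0 0 0.058 0.0005 0.0013 0.04"

```text
time: 19.05
position: [0.6393, -0.0406, 0.0656]
tool_rot: [2.67, 0.0, 1.746]
ft_force: [0.5, 0.3, -3.1]
finger_gap: 0.055
grasp_force: 66.0
```

Run:
```python
from h import *
from rig import telemetry,viewer
f=np.load("f.npz");R,o=f["R"],f["o"];s=telemetry.get_state();print(R.T@(s["position"]-o),R.T@s["ft_force"],delta(o+R@[0,-.225,-.0085],tool(R)))
d=viewer.capture("top");pickle.dump(d,open("top1.pkl","wb"))
a=d["color"][140:225,225:370]
cv2.imwrite("pics/t1.png",cv2.resize(a,None,fx=5.5,fy=5.5,interpolation=cv2.INTER_CUBIC))
```

```text
[-5.04533041e-06 -1.66547902e-01 -8.26812469e-03] [-0.92038933  0.22946844 -2.96107154] [ 0.0003 -0.      0.0007 -0.0585 -0.      0.0002]
```

View pics/t1.png

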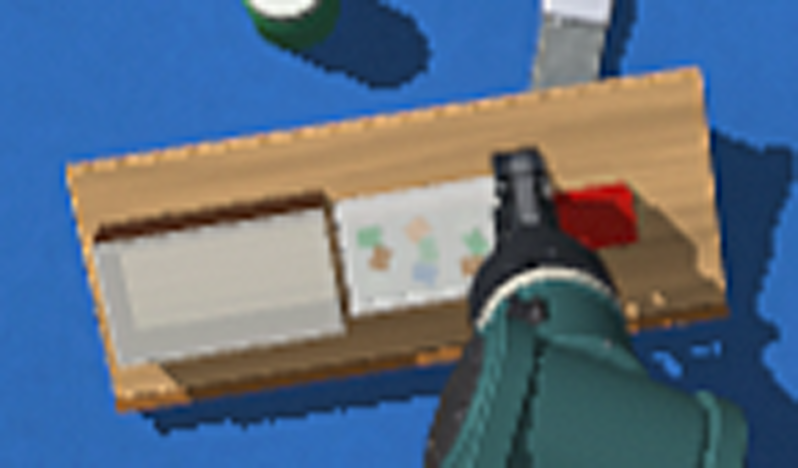

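The top crop shows the plain end just short of the mouth at (340,258) and in line with the sleeve. I slide it in slowly.

play_rows:
  deltas: "0 0 0 0.003 0 0 0.04; 0 0 0 0.006 0 0 0.04; 0 0 0 0.009 0 0 0.04; 0 0 0 0.012 0 0 0.04; 0 0 0 0.015 0 0 0.04; 0 0 0 0.018 0 0 0.04; 0 0 0 0.018 0 0 0.04"

```text
time: 19.8
position: [0.6363, -0.0235, 0.0655]
tool_rot: [2.67, 0.0, 1.746]
ft_force: [-0.2, -0.4, -2.8]
finger_gap: 0.0551
grasp_force: 66.0
```

Run:
```python
from h import *
from rig import telemetry,viewer
f=np.load("f.npz");R,o=f["R"],f["o"];s=telemetry.get_state();print(R.T@(s["position"]-o),R.T@s["ft_force"],s["wrist_torque"])
```

```text
[-8.24205817e-05 -1.49159002e-01 -8.32092370e-03] [-1.49413207 -0.34949311 -2.34298228] [-0.16341608  0.40453314 -0.01792855]
```

play_rows:
  deltas: "0 0 0 0.005 0 0 0.04; 0 0 0 0.011 0 0 0.04; 0 0 0 0.018 0 0 0.04; 0 0 0 0.026 0 0 0.04; 0 0 0 0.034 0 0 0.04; 0 0 0 0.042 0 0 0.04; 0 0 0 0.05 0 0 0.04; 0 0 0 0.058 0 0 0.04; 0 0 0 0.064 0 0 0.04; 0 0 0 0.068 0 0 0.04; 0 0 0 0.068 0 0 0.04; 0 0 0 0.068 0 0 0.04"

```text
time: 21.0
position: [0.6246, 0.0431, 0.0655]
tool_rot: [2.67, 0.0, 1.745]
ft_force: [-0.3, 0.9, -2.7]
finger_gap: 0.0546
grasp_force: 66.0
```

Run:
```python
from h import *
from rig import telemetry,viewer
f=np.load("f.npz");R,o=f["R"],f["o"];s=telemetry.get_state();print(R.T@(s["position"]-o),R.T@s["ft_force"],s["wrist_torque"])
```

```text
[ 3.56537031e-05 -8.15601576e-02 -8.34335893e-03] [-1.36028884  0.97263374 -2.32613816] [-0.02893621  0.42582948  0.02353145]
```

play_rows:
  deltas: "0 0 0 0 0 0 0.06; 0 0 0 0 0 0 0.085; 0 0 0 0 0 0 0.085; 0 0 0 0 0 0 0.085; 0 0 0 -0.008 0 -0.002 0.085; 0 0 0 -0.018 0 -0.002 0.085; 0 0 0 -0.028 0 -0.002 0.085; 0 0 0 -0.036 0 -0.002 0.085; 0 0 0 -0.041 0 -0.002 0.085; 0 0 0 -0.041 0 -0.002 0.085; 0 0 0 -0.041 0 -0.002 0.06; 0 0 0 -0.041 0 -0.002 0.04; 0 0 0 -0.041 0 -0.002 0.02; 0 0 0 -0.041 0 -0.002 0.02; 0 0 0 -0.041 0 -0.002 0.02; 0 0 0 -0.041 0 -0.002 0.02; 0 0 0 -0.041 0 -0.002 0.02"

```text
time: 22.7
position: [0.6306, 0.0028, 0.0675]
tool_rot: [2.67, 0.0, 1.746]
ft_force: [-3.2, 0.7, 3.3]
finger_gap: 0.0271
grasp_force: 61.5
```

Run:
```python
from h import *
from rig import telemetry,viewer
f=np.load("f.npz");R,o=f["R"],f["o"];s=telemetry.get_state();print(R.T@(s["position"]-o),R.T@s["ft_force"],s["wrist_torque"],s["finger_gap"])
```

```text
[-4.47726062e-05 -1.22315210e-01 -6.11781555e-03] [-1.22415123  1.25957845  4.35120098] [0.0839006  0.50385385 0.21778028] 0.02708773540148529
```

Pull gripped. Now push in about 34 mm, then in small steps to the stop.

play_rows:
  deltas: "0 0 0 0.004 0 0 0.02; 0 0 0 0.009 0 0 0.02; 0 0 0 0.015 0 0 0.02; 0 0 0 0.021 0 0 0.02; 0 0 0 0.027 0 0 0.02; 0 0 0 0.031 0 0 0.02; 0 0 0 0.034 0 0 0.02; 0 0 0 0.034 0 0 0.02; 0 0 0 0.034 0 0 0.02"

```text
time: 23.6
position: [0.625, 0.0364, 0.0677]
tool_rot: [2.67, 0.0, 1.745]
ft_force: [-3.4, -2.4, 5.5]
finger_gap: 0.0271
grasp_force: 61.8
```

play_rows:
  deltas: "0 0 0 0.001 0 0 0.02; 0 0 0 0.002 0 0 0.02; 0 0 0 0.003 0 0 0.02; 0 0 0 0.003 0 0 0.02"

```text
time: 24.0
position: [0.6248, 0.0382, 0.0678]
tool_rot: [2.669, 0.002, 1.745]
ft_force: [-2.6, -5.9, 5.0]
finger_gap: 0.0267
grasp_force: 61.8
```

Run:
```python
from h import *
from rig import telemetry,viewer
f=np.load("f.npz");R,o=f["R"],f["o"];s=telemetry.get_state();print(R.T@(s["position"]-o),R.T@s["ft_force"],s["wrist_torque"],s["finger_gap"])
```

```text
[ 0.00046805 -0.0864117  -0.00601562] [-0.89591741 -5.38015745  6.09673537] [-0.73993185  0.44759511 -0.12683488] 0.02667105554991592
```

play_rows:
  deltas: "0 0 0 0.001 0 0 0.02; 0 0 0 0.002 0 0 0.02; 0 0 0 0.003 0 0 0.02; 0 0 0 0.003 0 0 0.02; 0 0 0 0.003 0 0 0.02"

```text
time: 24.5
position: [0.6243, 0.0411, 0.0678]
tool_rot: [2.669, 0.002, 1.745]
ft_force: [-2.0, -5.2, 4.7]
finger_gap: 0.0272
grasp_force: 61.8
```

Run:
```python
from h import *
from rig import telemetry,viewer
f=np.load("f.npz");R,o=f["R"],f["o"];s=telemetry.get_state();print(R.T@(s["position"]-o),R.T@s["ft_force"],s["wrist_torque"],s["finger_gap"])
```

```text
[ 0.00046159 -0.08345524 -0.00603439] [-0.43865409 -4.76369898  5.48020909] [-0.72057435  0.38559466 -0.1323606 ] 0.027173347681229927
```

play_rows:
  deltas: "0 0 0 0.001 0 0 0.02; 0 0 0 0.002 0 0 0.02; 0 0 0 0.003 0 0 0.02; 0 0 0 0.003 0 0 0.02; 0 0 0 0.003 0 0 0.02"

```text
time: 25.0
position: [0.624, 0.0426, 0.0678]
tool_rot: [2.669, 0.004, 1.744]
ft_force: [-2.9, -9.3, 4.3]
finger_gap: 0.0269
grasp_force: 61.7
```

Run:
```python
from h import *
from rig import telemetry,viewer
f=np.load("f.npz");R,o=f["R"],f["o"];s=telemetry.get_state();print(R.T@(s["position"]-o),R.T@s["ft_force"],s["wrist_torque"],s["finger_gap"])
d=viewer.capture("wrist");pickle.dump((s,d),open("w5.pkl","wb"));cv2.imwrite("pics/w5.png",d["color"])
```

```text
[ 0.00046653 -0.0818914  -0.00601988] [-2.04900208 -8.60750121  5.90780052] [-1.24443802  0.457938   -0.41250345] 0.026864664806138708
```

View pics/w5.png

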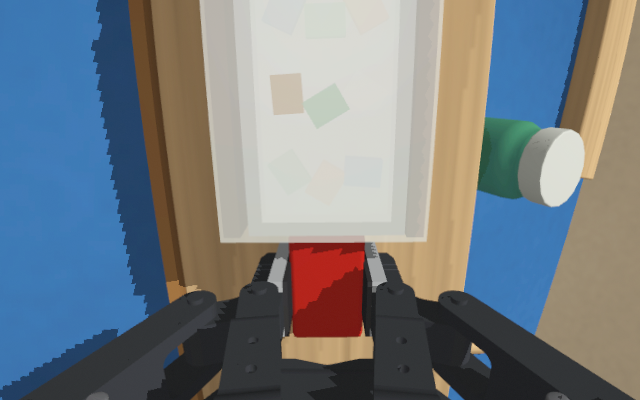

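The body's outer end now lies at the mouth line (row 240), with the red pull outside at (327,288). One more firm push to confirm the stop, then I measure the pull's outer end.

play_rows:
  deltas: "0 0 0 0.001 0 0 0.02; 0 0 0 0.002 0 0 0.02; 0 0 0 0.003 0 0 0.02; 0 0 0 0.003 0 0 0.02"

```text
time: 25.45
position: [0.624, 0.0426, 0.0678]
tool_rot: [2.669, 0.009, 1.742]
ft_force: [-1.4, -18.6, 3.1]
finger_gap: 0.0265
grasp_force: 61.7
```

Run:
```python
from h import *
from rig import telemetry,viewer
f=np.load("f.npz");R,o=f["R"],f["o"];s=telemetry.get_state();print(R.T@(s["position"]-o),R.T@s["ft_force"],s["wrist_torque"],s["finger_gap"])
d=viewer.capture("wrist")
hsv=cv2.cvtColor(d["color"],cv2.COLOR_BGR2HSV); m=((hsv[...,0]<6)|(hsv[...,0]>174))&(hsv[...,1]>180)&(hsv[...,2]>90)
r=np.nonzero(m[:,315:340].mean(1)>.5)[0]; print(r.min(),r.max())
c,v=rays(d,[(327,r.max()+.5)],s); P=c+v*((.018-(c-o)@R[:,2])/(v@R[:,2]))[:,None]; print((P-o)@R)
```

```text
[ 0.00047726 -0.0818996  -0.00597448] [ -2.71921275 -18.10577213   4.82868455] [-2.24861273  0.41280379 -1.02168466] 0.026491506698712537
244 336
[[ 0.00153677 -0.10394001  0.018     ]]
```

Hard stop reached (18 N, no motion). I open and retreat.

play_rows:
  deltas: "0 0 0 -0.004 0 0 0.04; 0 0 0 -0.005 0 0 0.06; 0 0 0 -0.005 0 0 0.085; 0 0 0 -0.005 0 0 0.085; 0 0 0 -0.005 0 0 0.085; 0 0 0 -0.005 0 -0.01 0.085; 0 0 0 -0.005 0 -0.03 0.085; 0 0 0 -0.005 0 -0.06 0.085; 0 0 0 -0.02 0 -0.09 0.085; 0 0 0 -0.04 0 -0.12 0.085; 0 0 0 -0.04 0 -0.12 0.085; 0 0 0 -0.04 0 -0.12 0.085"

```text
time: 26.7
position: [0.5763, -0.0012, 0.1756]
tool_rot: [2.668, 0.001, 1.744]
ft_force: [0.5, -0.7, -0.2]
finger_gap: 0.0851
grasp_force: 0.0
```

Run:
```python
from h import *
from rig import telemetry,viewer
f=np.load("f.npz");R,o=f["R"],f["o"];s=telemetry.get_state();print(R.T@(s["position"]-o),s["ft_force"],s["finger_gap"])
d=viewer.capture("wrist");cv2.imwrite("pics/w6.png",d["color"])
print(proj(d,[o+R@q for q in ([.014,-.105,.018],[-.014,-.105,.018],[.014,-.06,.018],[-.014,-.06,.018])],s).round(1))
hsv=cv2.cvtColor(d["color"],cv2.COLOR_BGR2HSV); m=((hsv[...,0]<6)|(hsv[...,0]>174))&(hsv[...,1]>180)&(hsv[...,2]>90)
n,l,stt,_=cv2.connectedComponentsWithStats(m.astype(np.uint8)); print(stt[1:][stt[1:,4]>100])
```

```text
[ 0.00073474 -0.11678802  0.1148901 ] [ 0.45086623 -0.70451498 -0.16578723] 0.08508589162417488
[[344.1 181.4]
 [304.  181.5]
 [344.9 115.7]
 [302.8 115.8]]
[[ 306  116   40   65 2539]]
```

View pics/w6.png

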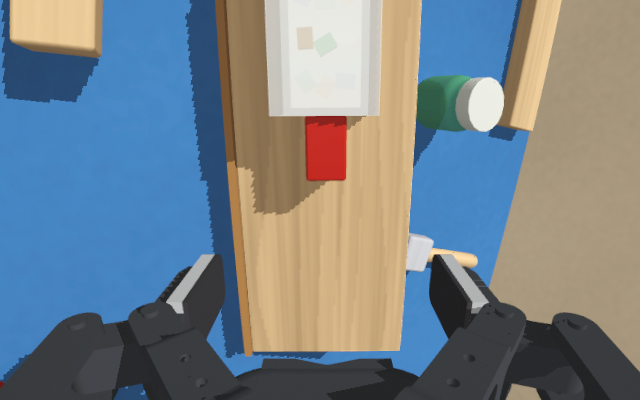

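The drawer is home. The pull spans rows 116–181 and columns 306–346, against 116–181 predicted for fully home, and about 1.5 mm off the middle line. The gripper is clear, so I hand in.

```bash
python3 -c "
from rig import r
print(r.hand_in())"
```

```text
the job is handed in; nothing more can be done
None
```

The drawer is turned end for end, fully home against the back stop with the red pull outside, and let go; none of the other things was touched, and the job was handed in at about 27 s with no verdict shown.

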